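# Sort the tagged spice jars, then hold the waste caddy open

### The job

I am clearing out old spices: stand the jar with the green tag in the green-rimmed holder and the expired jar with the red tag in the red-rimmed holder, leaving the caddy shut meanwhile. Then lift the spring lid of the grey waste caddy (it has a black bar at the front to hold) to 60 degrees from closed and keep holding it there with the fingers so that I can empty the expired jar into it: finish while still holding the lid, because it falls shut when let go. Keep the jars upright and leave the mug, jam jar, tin and spoon where they are.

Things in the scene. Friction and masses are not known exactly. Their poses are not given: they have to be found in the camera images.
- jar_green: loose spice jar, upright cylinder 41 mm across and 107 mm tall, about 0.11 kg, dark cap on top (cap from 84 mm up), with a GREEN round tag on the cap and a green band low on the body; origin at the centre of its underside, z up along the jar. It may stand on either side.
- jar_red: the same kind of jar with a RED tag and red band; origin at the centre of its underside, z up along the jar
- holder_green: wooden jar holder fixed to the worktop, 86 x 86 x 32 mm, with a GREEN painted rim; in its middle a round hole 48 mm across and 26 mm deep, so a seated jar's underside stands 6 mm above the worktop; origin at the centre of its underside (worktop, z = 0). The two holders may change places.
- holder_red: the same kind of holder with a RED painted rim, fixed; origin at the centre of its underside
- caddy: grey food-waste caddy with white lid, fixed, on the drainer at the robot's left, 160 mm deep (x) x 180 mm wide (y), closed lid's top 141 mm above its underside; origin at the centre of its underside, its own -x axis is its front (the lid's bar side) which faces the robot more or less; it may be turned by up to 0.25 rad
- caddy_hinge (a point): middle of the lid's hinge axis at the caddy's rear rim; the hinge runs along the caddy's y axis. Fixed.
- caddy_bar (a point): centre of the lid's black front bar: a cylinder 20 mm thick and 44 mm long, lying along the caddy's y axis, 200 mm from the hinge axis and 32 mm beyond the lid's front edge; joined to the lid by a neck 18 mm wide at its middle, so that its two flat ends are free to be pinched from above and can turn between the fingers. Moves with the lid; same height as the hinge (to 2 mm) when shut.
- caddy_lid (a joint): opening angle of the lid in rad: 0 shut, grows as the front rises, stops at 1.45; a weak spring and its weight (0.22 kg) always drive it shut (1.5 N at the bar when shut, rising to about 3.5 N straight upward at 60 degrees, keeps it open). 60 degrees is 1.047.
- mug: bystander, loose cream mug with a handle, about 82 mm across and 94 mm tall, behind the holders; origin at the centre of its underside
- jam_jar: bystander, loose glass jam jar with white lid, 65 mm across and 94 mm tall, behind the holders; origin at the centre of its underside
- tin: bystander, loose food tin, 75 mm across and 58 mm tall, to the right of the holders; origin at the centre of its underside
- spoon: bystander, loose steel spoon, 188 mm long, near the front edge at the right; origin at its middle underside

How it is judged:
On the way:
1. both jars stand seated and upright in the holders of their own colour, let go, with the caddy still shut (horizontal distance between jar_green and holder_green below 0.008 m and height (world z) of each of jar_green, jar_red below 0.012 m and angle between each of jar_green, jar_red's own z axis and vertical below 0.15 rad and contact force between each of jar_green, jar_red and the fingers below 0.1 N and horizontal distance between jar_red and holder_red below 0.008 m and value of joint caddy_lid below 0.1 rad), for 0.2 s.
At the end, for the whole second after the job is handed in: jars seated upright in the holders of their own colour (within 8 mm of the hole's axis, underside under 12 mm, tilt under 0.15 rad), not touched; lid still at 1.047 +- 0.12 rad, carried by the fingers (over 0.5 N) and no loose thing, through the last second (horizontal distance between jar_green and holder_green below 0.008 m and height (world z) of each of jar_green, jar_red below 0.012 m and angle between each of jar_green, jar_red's own z axis and vertical below 0.15 rad and contact force between each of jar_green, jar_red and the fingers below 0.1 N and horizontal distance between jar_red and holder_red below 0.008 m and value of joint caddy_lid between 0.927198 and 1.1672 rad and velocity of joint caddy_lid between -0.1 and 0.1 rad/s and contact force between caddy and the fingers above 0.5 N and contact force between caddy and jar_green below 0.1 N and contact force between caddy and jar_red below 0.1 N and contact force between caddy and mug below 0.1 N and contact force between caddy and jam_jar below 0.1 N and contact force between caddy and tin below 0.1 N and contact force between caddy and spoon below 0.1 N); the arm keeps its last pose, push and grip.
It fails at once if a jar is tipped over (more than 0.6 rad) (angle between any of jar_green, jar_red's own z axis and vertical above 0.6 rad).
It fails at once if the mug, jam jar, tin or spoon is moved by more than 30 mm (distance of any of mug, jam_jar, tin, spoon from where it was at the start of the episode above 0.03 m).
It also fails if it takes over 59 s, if anything falls off the work surface, if the arm or the gripper's body presses on something with over 40 N, if the wrist force passes 120 N, or if a joint passes its speed limit or range.

### The arm

A 6-joint arm with a two-finger parallel gripper is mounted at the origin on a cart in front of the work surface, level with it; the furniture and walls round the work are solid. World frame = base frame: x ahead of the robot, y to its left, z up, the work surface at z = 0. Lengths are in m, angles in rad, forces in N, time in s.
With the tool pointing down it reaches from about 0.25 to 0.775 m from the base axis. Payload 4 kg.
Tool frame: the origin (TCP) lies midway between the tips of the shut fingers; the grasp point (between the pads) lies 19 mm behind it (robot.tcp_to_grasp is the distance from the TCP to the grasp point, in m); z points along the fingers, y is the line along which they close (so a half turn about z gives the same grasp; the last joint's range is limited). The gripper opens to 94 mm and grips with 3 to 60 N. Pads are 16 mm wide; open, the fingers measure 119 mm over their backs; the gripper's body (75 mm by 177 mm) begins 78 mm behind the grasp point.
Start: joints at [-1.285, 0.087, 1.371, -0, 1.684, -0.103], TCP at [0.208, -0.509, 0.206] pointing down, gripper open.
Joint ranges: [-3.1, 3.1], [-0.76, 2.03], [0.27, 2.55], [-1.08, 4.22], [0.17, 2.65], [-2.57, 2.57]. Speed limits (rad/s): [2.79, 2.79, 3.14, 3.14, 3.14, 3.14].

### API

Orientations are given as [roll, pitch, yaw] about the fixed x, y, z axes, in that order (R = Rz(yaw) Ry(pitch) Rx(roll)).
In Python, from bench import robot, viewer gives the robot as it stands. The module is installed in compiled form; this text tells all that it offers.
- The arm moves only by the shell command python3 -m handwheel 'ROWS' [OPENING]. ROWS is JSON, a list of rows, each a list of 6 numbers: the shift along the tool's x, y, z in units of 0.2 m (1.0 is 0.2 m), then the turn, a rotation vector about the tool's x, y, z in units of 30 degrees (1.0 is 30 degrees). In form: [[x, y, z, wx, wy, wz], ...]. A call has 1 to 10 rows; each row is the pose to reach, as a shift and turn from the pose commanded when the call began, along the tool's axes at that moment; what a row does not reach only later rows make up. A row lasts 1/12 s, in which the tool goes at most 41.7 mm and 7.16 degrees, less where a joint would pass 70% of its speed; a pose out of reach is approached as far as the arm can. A call with a number of a shift or a turn outside -1 to 1 is refused whole. A call with a gripper value outside its range is refused whole. OPENING is the gripper's target within -1 to 1 (shut at 1, half-way at 0, fully open at -1), set as the call begins (- or left out, the last holds). The fingers move at their own pace and stop on an object; the grip force is fixed at half the most. Time passes only in rows, so rows that repeat a pose let the fingers close. It gives the time, the measured TCP pose, the force, the opening and the grip force at its end, in the units of the state.
- robot.get_obs(): the state, without advancing time (a new reading comes with each control period).
- viewer.snapshot(name): name is "scene" or "top"; returns the picture (384x512x3 uint8, red, green, blue); there is no depth.
- viewer.calibration(name): a dict with "fx", "fy", "cx", "cy" (pixels), "R" (3x3) and "t" (3): a world point X has camera coordinates R X + t. Camera axes: x right, y down, z forward; pixel columns grow to the right and rows downward; lengths in m; the calibration is good to about 2 mm. A picture is of the moment at which its call begins. calibration takes no time and is no camera call.
- robot.close_job(): hands the job in; it is judged then, once.
The state is a dict: "time": time; "joint_positions": joint angles; "qvel": joint speeds; "joint_torque": joint torques, N m; "tool_pos": TCP position; "ee_rot": TCP orientation; "wrist_force": force on the tool from outside, world axes, zero at the start; "wrist_torque": the same for the moment, N m; "width": finger opening in m; "finger_force": force on a finger pad.
Only numpy, scipy, OpenCV 4.12 (cv2) and the standard library are available. Lean on these libraries where they do the work, as an engineer would, in place of code of your own. Each camera call takes 0.05 s, during which the arm holds its last target. There are 200 camera calls.

## Working session

There is one attempt and no reset: what is moved stays moved. The work goes in short steps, Python scripts to look and compute and a shell command to move; the robot and the scene stay as the last step left them, time stands still between calls to the robot, and variables do not carry over. Pictures are saved under pics/ and viewed, at most 10 in all, crops included, and the job is handed in when it is done.

```bash
mkdir -p pics; python3 - <<'E'
from bench import robot, viewer
import cv2,numpy as np
np.set_printoptions(precision=4,suppress=True)
a=viewer.snapshot("scene");b=viewer.snapshot("top")
np.save("s0.npy",a);np.save("t0.npy",b)
cv2.imwrite("pics/s0.png",cv2.resize(a[...,::-1],(800,600)));cv2.imwrite("pics/t0.png",cv2.resize(b[...,::-1],(800,600)))
for n in("scene","top"):
  c=viewer.calibration(n);print({k:np.array(v) for k,v in c.items()}, -np.array(c["R"]).T@c["t"])
print(robot.get_obs())
E
```

```text
{'fx': array(465.2135), 'fy': array(465.2135), 'cx': array(265.9024), 'cy': array(184.3961), 'R': array([[-0.9061, -0.423 ,  0.0051],
       [-0.2475,  0.5203, -0.8173],
       [ 0.343 , -0.7418, -0.5762]]), 't': array([0.4242, 0.3187, 1.1477])} [0.0695 0.865  0.9196]
{'fx': array(348.06), 'fy': array(348.06), 'cx': array(256.9467), 'cy': array(192.181), 'R': array([[ 0.0235, -0.9996, -0.0135],
       [-0.9921, -0.0217, -0.1236],
       [ 0.1233,  0.0163, -0.9922]]), 't': array([-0.1807,  0.5582,  0.9883])} [ 0.4362 -0.1846  1.0472]
{'time': 0.1, 'joint_positions': array([-1.2851,  0.0879,  1.3721,  0.    ,  1.6836, -0.1031]), 'qvel': array([-0.0007, -0.0009, -0.0035,  0.0011,  0.0007,  0.002 ]), 'joint_torque': array([  0.0017, -34.1251, -30.3302,   0.072 ,   0.0305,  -0.0001]), 'tool_pos': array([ 0.2083, -0.5085,  0.2044]), 'ee_rot': array([-3.1396, -0.0002,  0.3888]), 'wrist_force': array([-0.6567,  0.3518,  0.4016]), 'wrist_torque': array([-0.0125, -0.0013, -0.0554]), 'finger_force': 0.0, 'width': 0.09376311793939097}
```

View pics/s0.png

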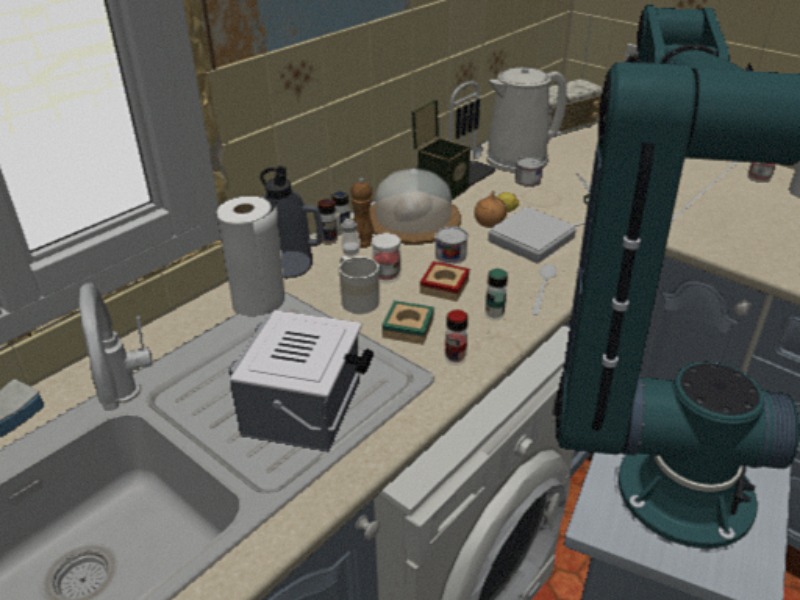

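View pics/t0.png

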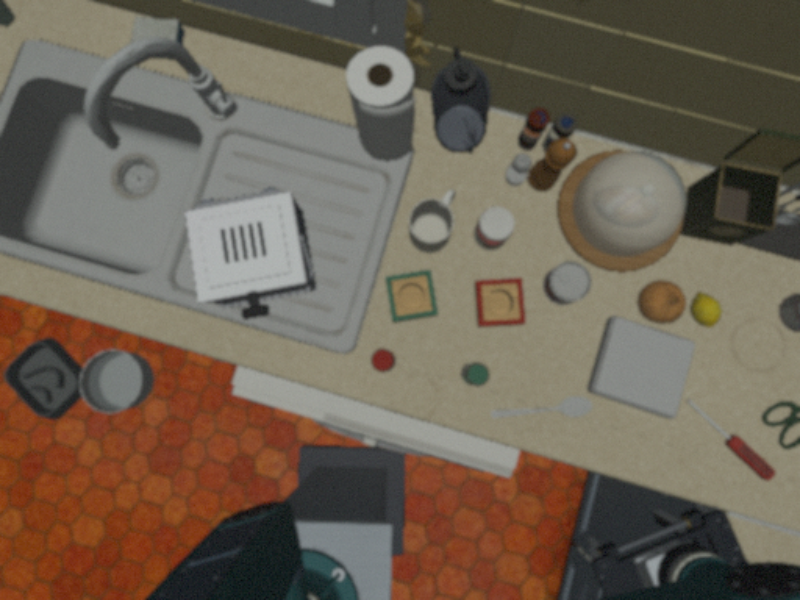

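The top view (800x600) shows the red cap at (383,360), the green cap at (476,374), the green holder at (411,296) and the red holder at (500,301). The caddy lid is at about (248,247) and the black bar at (255,307). The scene view shows all the same items with nothing hidden.

```bash
cat > h.py <<'E'
import cv2,numpy as np
from bench import robot, viewer
np.set_printoptions(precision=4,suppress=True)
def ray(n,u,v,z):
    c=viewer.calibration(n);R=np.array(c["R"]);t=np.array(c["t"])
    o=-R.T@t;d=R.T@np.array([(u-c["cx"])/c["fx"],(v-c["cy"])/c["fy"],1])
    return o+d*(z-o[2])/d[2]
def tri(ua,ub):
    A=[];b=[]
    for n,(u,v) in (("scene",ua),("top",ub)):
        c=viewer.calibration(n);R=np.array(c["R"]);t=np.array(c["t"])
        for k,f,cc,p in((0,"fx","cx",u),(1,"fy","cy",v)):
            r=(p-cc)/c[f]; A.append(R[k]-r*R[2]); b.append(r*t[2]-t[k])
    x,res,_,_=np.linalg.lstsq(np.array(A),np.array(b),rcond=None); return x,res
def blobs(img,col,roi,amin=15):
    h=cv2.cvtColor(img,cv2.COLOR_RGB2HSV)
    if col=="red": m=((h[...,0]<8)|(h[...,0]>170))&(h[...,1]>130)&(h[...,2]>60)
    elif col=="green": m=(h[...,0]>55)&(h[...,0]<95)&(h[...,1]>70)&(h[...,2]>35)
    elif col=="black": m=h[...,2]<45
    else: m=(h[...,2]>195)&(h[...,1]<40)
    m=m.astype(np.uint8)*255; k=np.zeros_like(m);x0,y0,x1,y1=roi;k[y0:y1,x0:x1]=m[y0:y1,x0:x1]
    return [c for c in cv2.findContours(k,cv2.RETR_EXTERNAL,cv2.CHAIN_APPROX_NONE)[0] if cv2.contourArea(c)>amin]
E
python3 - <<'E'
from h import *
s=np.load("s0.npy");t=np.load("t0.npy")
for n,im,roi in(("top",t,(235,160,345,252)),("scene",s,(235,160,335,235))):
  for col in("red","green"):
    for c in blobs(im,col,roi):
      M=cv2.moments(c);u,v=M["m10"]/M["m00"],M["m01"]/M["m00"];(q,sz,an)=cv2.minAreaRect(c)
      print(n,col,(round(u,1),round(v,1)),cv2.contourArea(c),cv2.boundingRect(c),"rect",np.array(q),np.array(sz),an,"z.032",ray(n,u,v,.032)[:2],"z.107",ray(n,u,v,.107)[:2])
for n,im,roi,rl in(("top",t,(150,184,180,206),(110,115,205,200)),("scene",s,(218,220,242,242),(145,190,235,265))):
    for col,r in(("black",roi),("white",rl)):
      for c in blobs(im,col,r,20):
        M=cv2.moments(c);u,v=M["m10"]/M["m00"],M["m01"]/M["m00"];q=cv2.boxPoints(cv2.minAreaRect(c))
        print(n,col,u,v,cv2.contourArea(c),cv2.boundingRect(c),"box",q.round(1).tolist(),ray(n,u,v,.14)[:2])
        if n=="top": print([ray(n,*p,.141)[:2].round(4).tolist() for p in q])
ims=[cv2.resize(x[...,::-1],(400,360),interpolation=cv2.INTER_NEAREST) for x in (t[110:218,110:230],s[190:298,140:260])]
cv2.imwrite("pics/c1.png",np.hstack(ims))
E
```

```text
top red (244.6, 230.1) 107.0 (239, 224, 13, 13) rect [244.6 230.3] [12.0748 11.6276] 26.56505012512207 z.032 [ 0.4506 -0.1348] z.107 [ 0.4495 -0.1385]
top red (319.6, 193.0) 741.5 (305, 179, 30, 29) rect [319.5753 193.1283] [28.0045 28.8027] 86.18592071533203 z.032 [ 0.5638 -0.3516] z.107 [ 0.5544 -0.3392]
top green (305.4, 239.1) 86.0 (300, 234, 12, 11) rect [305.5 239. ] [10. 11.] 90.0 z.032 [ 0.4291 -0.311 ] z.107 [ 0.4296 -0.3017]
scene red (292.4, 201.8) 60.5 (287, 198, 12, 8) rect [292.5 201.5] [ 7. 11.] 90.0 z.032 [ 0.4824 -0.2276] z.107 [ 0.4475 -0.1352]
scene red (284.8, 176.2) 338.0 (269, 168, 31, 18) rect [284.1539 176.7308] [28.4368 16.6699] 11.309932708740234 z.032 [ 0.5605 -0.3492] z.107 [ 0.519  -0.2466]
scene green (261.0, 207.8) 103.5 (245, 193, 32, 22) rect [260.5541 203.1757] [29.4274 18.9059] 9.462321281433105 z.032 [ 0.5586 -0.1574] z.107 [ 0.5173 -0.071 ]
scene green (316.8, 194.3) 22.0 (312, 192, 11, 5) rect [317. 194.] [ 4. 10.] 90.0 z.032 [ 0.4268 -0.2978] z.107 [ 0.3966 -0.1996]
scene green (318.5, 174.7) 35.0 (314, 172, 10, 6) rect [318.5 174.5] [5. 9.] 90.
[... 1079 characters left out ...]
8 223.29850746268656 33.5 (149, 205, 27, 37) box [[148.3000030517578, 240.5], [172.60000610351562, 204.10000610351562], [177.6999969482422, 207.5], [153.39999389648438, 243.89999389648438]] [0.7044 0.1366]
scene white 215.21203703703702 226.42685185185184 180.0 (195, 202, 35, 50) box [[187.39999389648438, 247.6999969482422], [195.1999969482422, 200.89999389648438], [229.10000610351562, 206.5], [221.3000030517578, 253.39999389648438]] [0.5721 0.0876]
scene white 191.5691792294807 223.34187604690115 995.0 (165, 199, 54, 44) box [[164.39999389648438, 235.10000610351562], [175.6999969482422, 196.0], [219.3000030517578, 208.60000610351562], [207.89999389648438, 247.6999969482422]] [0.6337 0.1032]
```

View pics/c1.png

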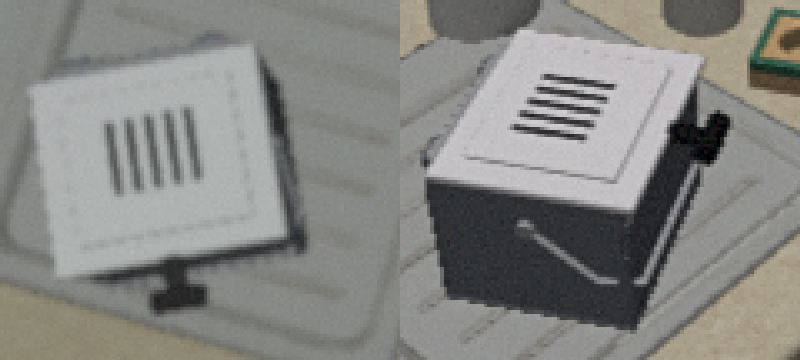

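```bash
python3 - <<'E'
from h import *
s=np.load("s0.npy");t=np.load("t0.npy")
print("bar",tri((234.8,231.4),(164,198.8)))
for im,n,roi in((t,"top",(245,170,282,208)),(s,"scene",(240,190,280,219))):
  h=cv2.cvtColor(im,cv2.COLOR_RGB2HSV);k=np.zeros(h.shape[:2],np.uint8)
  x0,y0,x1,y1=roi;m=(h[...,0]>50)&(h[...,0]<100)&(h[...,1]>50);k[y0:y1,x0:x1]=m[y0:y1,x0:x1]*255
  p=np.argwhere(k)[:,::-1].astype(np.float32);r=cv2.minAreaRect(p);print(n,len(p),r,ray(n,*r[0],.032))
P=np.array([(30,85),(252,45),(285,240),(57,275)])/np.array([400/120,360/108])+110
W=np.array([ray("top",*p,.141)[:2] for p in P]);print(W,W.mean(0),[np.linalg.norm(W[i]-W[i-1]) for i in range(4)])
d=(W[0]+W[1]-W[2]-W[3]);print("yaw",np.arctan2(d[1],d[0]));e=W[0]+W[3]-W[1]-W[2];print(np.arctan2(-e[0],e[1]))
p=np.array([(30,85),(252,45),(285,240),(57,275)])
S=np.array([(523,30),(703,58),(632,208),(428,178)],float);S=np.c_[140+(S[:,0]-400)/3.333,190+S[:,1]/3.333]
for a,b in zip(S,P): print(tri(a,b))
E
```

```text
Traceback (most recent call last):
  File "h.py", line 13, in tri
    r=(p-cc)/c[f]; A.append(R[k]-r*R[2]); b.append(r*t[2]-t[k])
       ~^~~
TypeError: unsupported operand type(s) for -: 'float' and 'str'
```

```bash
sed -i 's/r=(p-cc)/r=(p-c[cc])/' h.py; python3 - <<'E'
from h import *
s=np.load("s0.npy");t=np.load("t0.npy")
print("bar",tri((234.8,231.4),(164,198.8)))
for im,n,roi in((t,"top",(245,170,282,208)),(s,"scene",(240,190,280,219))):
  h=cv2.cvtColor(im,cv2.COLOR_RGB2HSV);k=np.zeros(h.shape[:2],np.uint8)
  x0,y0,x1,y1=roi;m=(h[...,0]>50)&(h[...,0]<100)&(h[...,1]>50);k[y0:y1,x0:x1]=m[y0:y1,x0:x1]*255
  p=np.argwhere(k)[:,::-1].astype(np.float32);r=cv2.minAreaRect(p);print(n,len(p),r,ray(n,*r[0],.032))
P=np.array([(30,85),(252,45),(285,240),(57,275)])/np.array([400/120,360/108])+110
W=np.array([ray("top",*p,.141)[:2] for p in P]);print(W,W.mean(0),[np.linalg.norm(W[i]-W[i-1]) for i in range(4)])
d=(W[0]+W[1]-W[2]-W[3]);print("yaw",np.arctan2(d[1],d[0]));e=W[0]+W[3]-W[1]-W[2];print(np.arctan2(-e[0],e[1]))
S=np.array([(428,178),(523,30),(703,58),(632,208)],float);S=np.c_[140+(S[:,0]-400)/3.333,190+S[:,1]/3.333]
for a,b in zip(S,P): print(tri(a,b))
E
```

```text
bar (array([0.5245, 0.0756, 0.1321]), array([0.]))
top 179 ((262.9999694824219, 189.0), (27.947826385498047, 28.605424880981445), 80.53767395019531) [ 0.5721 -0.1856  0.032 ]
scene 212 ((260.6351318359375, 203.18919372558594), (29.591819763183594, 19.234682083129883), 9.462322235107422) [ 0.5697 -0.1781  0.032 ]
[[ 0.6944  0.2053]
 [ 0.7312  0.0271]
 [ 0.5723 -0.0069]
 [ 0.5404  0.1726]] [0.6346 0.0995] [np.float64(0.1574366877924548), np.float64(0.1819843578255797), np.float64(0.16252946319299), np.float64(0.18231825874166335)]
yaw 0.210118176340558
0.18959219888270343
(array([0.6953, 0.2081, 0.1332]), array([0.]))
(array([0.7316, 0.0277, 0.1366]), array([0.]))
(array([ 0.5749, -0.0051,  0.1352]), array([0.]))
(array([0.5396, 0.1738, 0.1363]), array([0.]))
```

```bash
python3 -m handwheel '[[0.907,-0.632,0,0,0,0.743],[0.907,-0.632,0,0,0,0.743],[0.907,-0.632,0,0,0,0.743],[0.907,-0.632,0,0,0,0.743],[0.907,-0.632,0,0,0,0.743],[0.907,-0.632,0,0,0,0.743],[0.907,-0.632,0,0,0,0.743],[0.907,-0.632,0,0,0,0.743],[0.907,-0.632,0,0,0,0.743]]' -1
```

```text
time: 0.85
tool_pos: [0.328, -0.3238, 0.2052]
ee_rot: [3.141, 0.001, -0.001]
wrist_force: [-0.4, -0.2, 0.5]
width: 0.094
finger_force: 0.0
```

```bash
python3 -m handwheel '[[0.602,-0.934,0,0,0,0],[0.602,-0.934,0,0,0,0],[0.602,-0.934,0,0,0,0],[0.602,-0.934,0,0,0,0],[0.602,-0.934,0,0,0,0],[0.602,-0.934,0,0,0,0],[0.602,-0.934,0,0,0,0],[0.602,-0.934,0,0,0,0],[0.602,-0.934,0,0,0,0]]'
python3 - <<'E'
from h import *
t=viewer.snapshot("top");s=viewer.snapshot("scene");np.save("t1.npy",t)
cv2.imwrite("pics/a1.png",np.hstack([cv2.resize(t[150:300,190:340][...,::-1],(400,400)),cv2.resize(s[120:270,220:370][...,::-1],(400,400))]))
print(robot.get_obs()["tool_pos"])
E
```

```text
time: 1.6
tool_pos: [0.4483, -0.1382, 0.2052]
ee_rot: [3.141, 0.001, -0.003]
wrist_force: [-1.0, 0.5, -0.6]
width: 0.0936
finger_force: 0.0
[ 0.4482 -0.1382  0.2053]
```

View pics/a1.png

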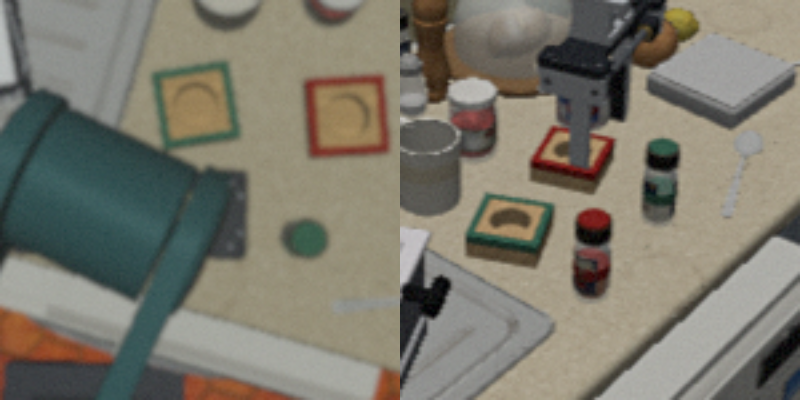

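The top crop shows the wrist over the red jar, with the green cap at (305,238). The scene crop shows the open fingers above the red jar (592,225), and the way down is free.

```bash
python3 -m handwheel '[[0,0,0.2,0,0,0],[0,0,0.4,0,0,0],[0,0,0.6,0,0,0],[0,-0.006,0.68,0,0,0],[0,-0.006,0.72,0,0,0],[0,-0.006,0.72,0,0,0],[0,-0.006,0.72,0,0,0]]'
python3 -m handwheel '[[0,0,0,0,0,0],[0,0,0,0,0,0],[0,0,0,0,0,0],[0,0,0,0,0,0],[0,0,0,0,0,0],[0,0,0,0,0,0],[0,0,0,0,0,0],[0,0,0,0,0,0]]' 1
```

```text
time: 2.28
tool_pos: [0.4494, -0.1364, 0.0626]
ee_rot: [3.141, -0.002, -0.002]
wrist_force: [0.3, 0.3, 0.4]
width: 0.0942
finger_force: 0.0
time: 2.95
tool_pos: [0.4489, -0.1353, 0.0615]
ee_rot: [3.141, -0.0, -0.0]
wrist_force: [0.5, -1.0, 0.3]
width: 0.0441
finger_force: 0.3
```

```bash
python3 -m handwheel '[[0,0,0,0,0,0],[0,0,0,0,0,0],[0,0,0,0,0,0],[0,0,0,0,0,0]]' 1
python3 -m handwheel '[[0,0,-0.15,0,0,0],[0,0,-0.3,0,0,0],[0,0,-0.45,0,0,0],[0,0,-0.6,0,0,0],[0,0,-0.65,0,0,0],[0,0,-0.65,0,0,0],[0,0,-0.65,0,0,0]]'
```

```text
time: 3.28
tool_pos: [0.4489, -0.1354, 0.0615]
ee_rot: [3.141, -0.0, -0.0]
wrist_force: [-1.5, -0.6, 0.9]
width: 0.0403
finger_force: 29.9
time: 3.87
tool_pos: [0.4486, -0.1351, 0.1905]
ee_rot: [-3.141, 0.001, -0.0]
wrist_force: [-0.1, 0.6, -1.6]
width: 0.0404
finger_force: 29.9
```

```bash
python3 -m handwheel '[[0.1,0.2,0,0,0,0],[0.2,0.4,0,0,0,0],[0.286,0.538,0,0,0,0],[0.286,0.538,0,0,0,0],[0.286,0.538,0,0,0,0]]'
python3 -m handwheel '[[0.1,0.2,0,0,0,0],[0.2,0.4,0,0,0,0],[0.286,0.5,0,0,0,0],[0.286,0.538,0,0,0,0],[0.286,0.538,0,0,0,0],[0.286,0.538,0,0,0,0],[0.286,0.538,0,0,0,0]]'
```

```text
time: 4.28
tool_pos: [0.5048, -0.2434, 0.1863]
ee_rot: [-3.137, 0.008, -0.002]
wrist_force: [0.2, 1.0, -0.5]
width: 0.0403
finger_force: 29.9
time: 4.87
tool_pos: [0.5626, -0.3485, 0.1916]
ee_rot: [-3.141, 0.001, 0.001]
wrist_force: [0.6, -0.5, -1.2]
width: 0.0403
finger_force: 29.9
```

```bash
python3 -m handwheel '[[0,0.009,0.15,0,0,0],[0,0.009,0.3,0,0,0],[0,0.009,0.42,0,0,0],[0,0.009,0.42,0,0,0],[0,0.009,0.42,0,0,0],[0,0.009,0.42,0,0,0]]'
python3 - <<'E'
from h import *
t=viewer.snapshot("top");s=viewer.snapshot("scene")
cv2.imwrite("pics/a2.png",np.hstack([cv2.resize(t[150:230,270:350][...,::-1],(400,400)),cv2.resize(s[120:200,240:320][...,::-1],(400,400))]))
E
```

```text
time: 5.37
tool_pos: [0.5639, -0.352, 0.1101]
ee_rot: [3.14, -0.003, 0.001]
wrist_force: [-0.2, 0.7, -0.6]
width: 0.0403
finger_force: 29.9
```

View pics/a2.png

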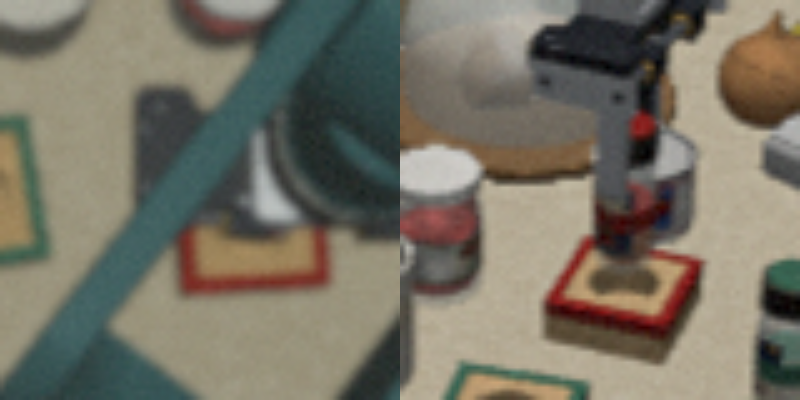

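The scene crop shows the jar's underside at about (629,265), just above the hole centre at about (625,275), so it is aligned to within roughly 2 mm.

```bash
python3 -m handwheel '[[0,0,0.03,0,0,0],[0,0,0.06,0,0,0],[0,0,0.09,0,0,0],[0,0,0.12,0,0,0],[0,0,0.12,0,0,0]]'
python3 -m handwheel '[[0,0,0.02,0,0,0],[0,0,0.04,0,0,0],[0,0,0.06,0,0,0],[0,0,0.08,0,0,0],[0,0,0.08,0,0,0],[0,0,0.08,0,0,0]]'
```

```text
time: 5.88
tool_pos: [0.5622, -0.3516, 0.0809]
ee_rot: [-3.139, 0.003, -0.0]
wrist_force: [-1.3, 0.4, -0.9]
width: 0.0406
finger_force: 29.9
time: 6.38
tool_pos: [0.5632, -0.3522, 0.0674]
ee_rot: [-3.141, -0.0, -0.0]
wrist_force: [0.5, 0.1, -0.5]
width: 0.0402
finger_force: 30.0
```

```bash
python3 -m handwheel '[[0,0,0,0,0,0],[0,0,0,0,0,0],[0,0,0,0,0,0],[0,0,0,0,0,0],[0,0,0,0,0,0]]' -0.5
python3 -m handwheel '[[0,0,-0.15,0,0,0],[0,0,-0.3,0,0,0],[0,0,-0.45,0,0,0],[0,0,-0.6,0,0,0],[0,0,-0.65,0,0,0],[0,0,-0.65,0,0,0],[0,0,-0.65,0,0,0]]' -0.8
```

```text
time: 6.8
tool_pos: [0.5633, -0.3523, 0.0677]
ee_rot: [3.141, -0.0, -0.0]
wrist_force: [-0.3, -0.2, 0.1]
width: 0.069
finger_force: 0.0
time: 7.38
tool_pos: [0.5632, -0.3523, 0.197]
ee_rot: [3.142, -0.0, -0.0]
wrist_force: [-0.2, 0.8, -0.5]
width: 0.0847
finger_force: 0.0
```

```bash
python3 -m handwheel '[[-0.17,-0.065,0,0,0,0],[-0.34,-0.13,0,0,0,0],[-0.51,-0.195,0,0,0,0],[-0.674,-0.257,0,0,0,0],[-0.674,-0.257,0,0,0,0],[-0.674,-0.257,0,0,0,0],[-0.674,-0.257,0,0,0,0]]' -1
python3 - <<'E'
from h import *
t=viewer.snapshot("top");s=viewer.snapshot("scene")
for n,im,roi in(("top",t,(295,160,345,215)),("scene",s,(265,130,305,190))):
  for c in blobs(im,"red",roi,8):
      M=cv2.moments(c);u,v=M["m10"]/M["m00"],M["m01"]/M["m00"]
      print(n,(round(u,1),round(v,1)),cv2.contourArea(c),cv2.boundingRect(c),"z.113",ray(n,u,v,.113)[:2])
cv2.imwrite("pics/a3.png",np.hstack([cv2.resize(t[150:270,230:350][...,::-1],(400,400)),cv2.resize(s[120:240,220:340][...,::-1],(400,400))]))
E
```

```text
time: 7.97
tool_pos: [0.4283, -0.3006, 0.1957]
ee_rot: [-3.14, 0.002, -0.0]
wrist_force: [-0.0, 0.9, 0.8]
width: 0.0938
finger_force: 0.0
top (320.8, 190.0) 208.0 (305, 179, 29, 29) z.113 [ 0.562  -0.3415]
scene (286.0, 178.7) 88.5 (269, 168, 31, 20) z.113 [ 0.5072 -0.2275]
scene (285.0, 156.1) 36.5 (280, 154, 11, 6) z.113 [ 0.5615 -0.3472]
```

View pics/a3.png

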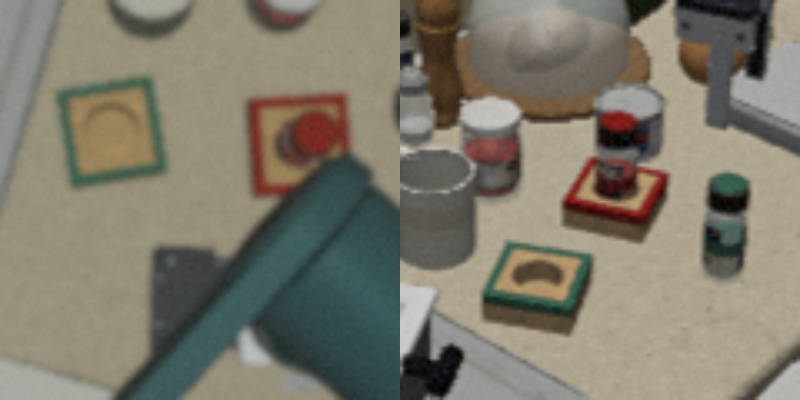

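The red jar stands upright in the red holder, with its cap at (617,122) in the scene crop. The gripper is now over the green jar.

```bash
python3 -m handwheel '[[0,0,0.2,0,0,0],[0,0,0.4,0,0,0],[0,0,0.55,0,0,0],[0,0,0.63,0,0,0],[0,0,0.67,0,0,0],[0,0,0.67,0,0,0],[0,0,0.67,0,0,0]]'
python3 -m handwheel '[[0,0,0,0,0,0],[0,0,0,0,0,0],[0,0,0,0,0,0],[0,0,0,0,0,0],[0,0,0,0,0,0],[0,0,0,0,0,0],[0,0,0,0,0,0],[0,0,0,0,0,0],[0,0,0,0,0,0],[0,0,0,0,0,0]]' 1
python3 -m handwheel '[[0,0,-0.15,0,0,0],[0,0,-0.3,0,0,0],[0,0,-0.45,0,0,0],[0,0,-0.6,0,0,0],[0,0,-0.65,0,0,0],[0,0,-0.65,0,0,0],[0,0,-0.65,0,0,0]]'
```

```text
time: 8.65
tool_pos: [0.4294, -0.3014, 0.0639]
ee_rot: [3.141, -0.001, 0.0]
wrist_force: [-0.3, 0.8, 0.7]
width: 0.0943
finger_force: 0.0
time: 9.48
tool_pos: [0.4284, -0.301, 0.0635]
ee_rot: [3.141, -0.0, -0.0]
wrist_force: [-0.4, -1.3, -0.7]
width: 0.0406
finger_force: 29.9
time: 10.07
tool_pos: [0.4282, -0.3007, 0.1926]
ee_rot: [-3.141, 0.001, -0.0]
wrist_force: [-0.3, 0.3, -1.3]
width: 0.0406
finger_force: 29.9
```

```bash
python3 -m handwheel '[[0.15,-0.12,0,0,0,0],[0.3,-0.24,0,0,0,0],[0.45,-0.36,0,0,0,0],[0.6,-0.48,0,0,0,0],[0.713,-0.578,0,0,0,0],[0.713,-0.578,0,0,0,0],[0.713,-0.578,0,0,0,0],[0.713,-0.578,0,0,0,0]]'
python3 -m handwheel '[[0,0,0.15,0,0,0],[0,0,0.3,0,0,0],[0,0,0.42,0,0,0],[0,0,0.42,0,0,0],[0,0,0.42,0,0,0],[0,0,0.42,0,0,0]]'
python3 - <<'E'
from h import *
t=viewer.snapshot("top");s=viewer.snapshot("scene")
cv2.imwrite("pics/a4.png",np.hstack([cv2.resize(t[150:230,220:300][...,::-1],(400,400)),cv2.resize(s[145:225,220:300][...,::-1],(400,400))]))
E
```

```text
time: 10.73
tool_pos: [0.5698, -0.1851, 0.1906]
ee_rot: [-3.14, 0.005, -0.0]
wrist_force: [-0.5, -1.0, -1.1]
width: 0.0404
finger_force: 29.9
time: 11.23
tool_pos: [0.5712, -0.1864, 0.1109]
ee_rot: [3.141, -0.002, -0.002]
wrist_force: [0.6, -0.1, 0.1]
width: 0.0407
finger_force: 29.9
```

View pics/a4.png

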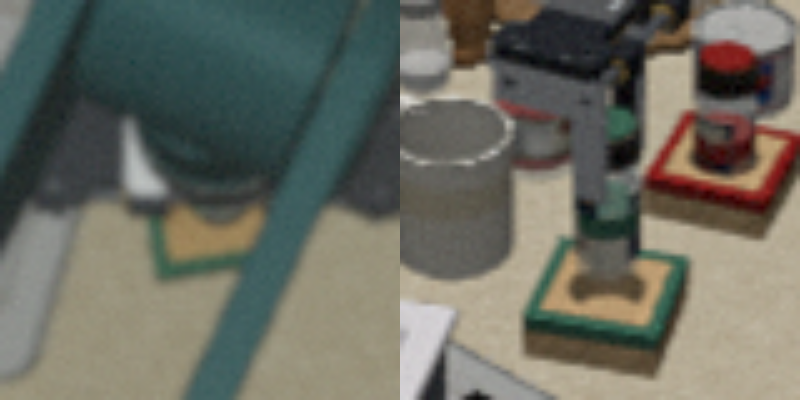

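The scene crop shows the jar's underside at about (609,270), over the hole centred at about (607,288), so it is aligned.

```bash
python3 -m handwheel '[[0,-0.004,0.03,0,0,0],[0,-0.004,0.06,0,0,0],[0,-0.004,0.09,0,0,0],[0,-0.004,0.12,0,0,0],[0,-0.004,0.12,0,0,0]]'
python3 -m handwheel '[[0,0,0.02,0,0,0],[0,0,0.04,0,0,0],[0,0,0.06,0,0,0],[0,0,0.08,0,0,0],[0,0,0.085,0,0,0],[0,0,0.085,0,0,0],[0,0,0.085,0,0,0]]'
```

```text
time: 11.75
tool_pos: [0.5699, -0.1839, 0.0832]
ee_rot: [-3.14, 0.003, -0.0]
wrist_force: [-0.1, 0.2, -1.5]
width: 0.0404
finger_force: 29.9
time: 12.33
tool_pos: [0.5712, -0.185, 0.0691]
ee_rot: [3.14, -0.001, -0.0]
wrist_force: [-1.8, -1.1, 2.8]
width: 0.0402
finger_force: 30.0
```

```bash
python3 -m handwheel '[[0,0,0,0,0,0],[0,0,0,0,0,0],[0,0,0,0,0,0],[0,0,0,0,0,0],[0,0,0,0,0,0]]' -0.5
python3 -m handwheel '[[0,0,-0.15,0,0,0],[0,0,-0.3,0,0,0],[0,0,-0.45,0,0,0],[0,0,-0.6,0,0,0],[0,0,-0.75,0,0,0],[0,0,-0.75,0,0,0],[0,0,-0.75,0,0,0],[0,0,-0.75,0,0,0]]'
```

```text
time: 12.75
tool_pos: [0.571, -0.1843, 0.0681]
ee_rot: [-3.141, 0.0, -0.0]
wrist_force: [1.0, 0.2, 0.6]
width: 0.0688
finger_force: 0.0
time: 13.42
tool_pos: [0.5707, -0.1843, 0.2173]
ee_rot: [-3.141, 0.001, -0.0]
wrist_force: [0.4, -0.2, -1.0]
width: 0.0706
finger_force: 0.0
```

```bash
python3 -m handwheel '[[-0.116,-0.652,0,0,0,-0.382],[-0.116,-0.652,0,0,0,-0.382],[-0.116,-0.652,0,0,0,-0.382],[-0.116,-0.652,0,0,0,-0.382],[-0.116,-0.652,0,0,0,-0.382],[-0.116,-0.652,0,0,0,-0.382],[-0.116,-0.652,0,0,0,-0.382]]' -0.6
python3 -m handwheel '[[0.016,-0.662,0,0,0,0],[0.016,-0.662,0,0,0,0],[0.016,-0.662,0,0,0,0],[0.016,-0.662,0,0,0,0],[0.016,-0.662,0,0,0,0],[0.016,-0.662,0,0,0,0],[0.016,-0.662,0,0,0,0]]'
python3 - <<'E'
from h import *
t=viewer.snapshot("top");s=viewer.snapshot("scene")
for n,im,roi,col in(("top",t,(295,160,345,215),"red"),("scene",s,(265,130,305,190),"red"),("top",t,(240,160,290,215),"green"),("scene",s,(240,150,290,220),"green")):
  for c in blobs(im,col,roi,8):
      M=cv2.moments(c);u,v=M["m10"]/M["m00"],M["m01"]/M["m00"]
      print(n,col,(round(u,1),round(v,1)),cv2.contourArea(c),cv2.boundingRect(c),"z.113",ray(n,u,v,.113)[:2])
a=t[130:250,130:350];b=s[140:260,180:340]
cv2.imwrite("pics/a5.png",np.hstack([cv2.resize(a[...,::-1],(400,300)),cv2.resize(b[...,::-1],(400,300))]))
E
```

```text
time: 14.0
tool_pos: [0.5477, -0.0552, 0.2171]
ee_rot: [3.142, 0.002, 0.199]
wrist_force: [-0.0, 0.2, -1.0]
width: 0.0751
finger_force: 0.0
time: 14.58
tool_pos: [0.5253, 0.0743, 0.2181]
ee_rot: [3.141, 0.001, 0.197]
wrist_force: [0.9, -0.8, 0.2]
width: 0.0752
finger_force: 0.0
top red (319.5, 193.1) 735.5 (305, 179, 30, 29) z.113 [ 0.5534 -0.3381]
scene red (285.8, 178.3) 77.0 (269, 167, 31, 19) z.113 [ 0.5083 -0.2292]
scene red (284.9, 156.0) 36.0 (280, 154, 11, 5) z.113 [ 0.562  -0.3476]
top green (262.8, 185.1) 81.5 (258, 180, 11, 11) z.113 [ 0.5718 -0.1848]
scene green (261.6, 201.3) 24.5 (256, 198, 11, 6) z.113 [ 0.5253 -0.0921]
scene green (261.4, 207.6) 103.0 (245, 193, 32, 21) z.113 [ 0.5135 -0.0656]
scene green (261.0, 181.4) 40.0 (256, 179, 11, 6) z.113 [ 0.5699 -0.1814]
```

View pics/a5.png

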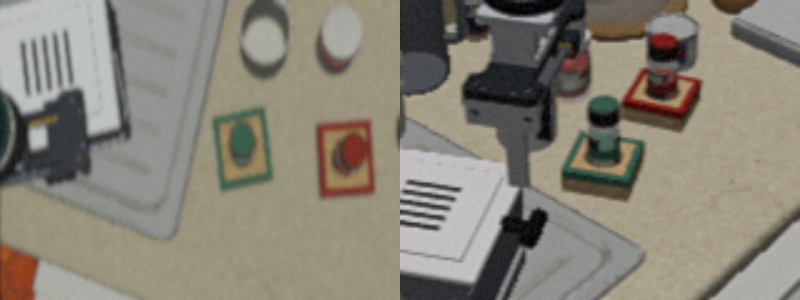

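Both jars are seated: green at (240,145) and red at (350,152) in the top crop. The open fingers are above the black bar at (525,228) in the scene crop.

```bash
python3 -m handwheel '[[0,-0.006,0.15,0,0,0],[0,-0.006,0.3,0,0,0],[0,-0.006,0.4,0,0,0],[0,-0.006,0.47,0,0,0],[0,-0.006,0.52,0,0,0],[0,-0.006,0.52,0,0,0],[0,-0.006,0.52,0,0,0]]'
python3 - <<'E'
from h import *
s=viewer.snapshot("scene");t=viewer.snapshot("top")
cv2.imwrite("pics/a6.png",np.hstack([cv2.resize(t[170:220,140:190][...,::-1],(400,400)),cv2.resize(s[200:260,205:265][...,::-1],(400,400))]))
E
```

```text
time: 15.27
tool_pos: [0.5247, 0.0767, 0.1145]
ee_rot: [3.141, 0.0, 0.199]
wrist_force: [0.9, -0.2, -0.1]
width: 0.075
finger_force: 0.0
```

View pics/a6.png

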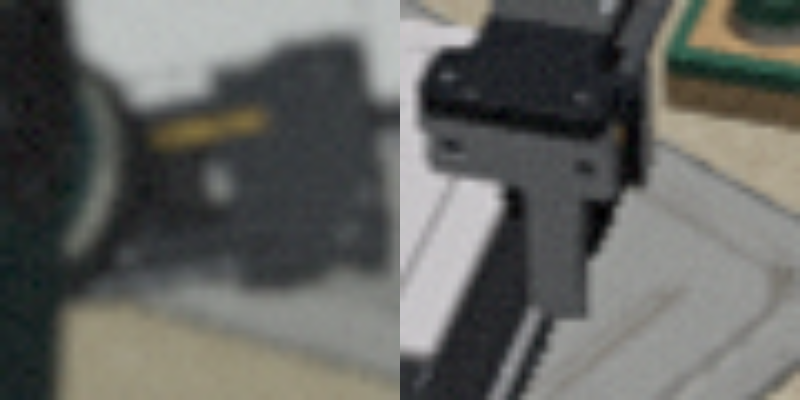

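The near finger at (555,260) in the scene crop covers the bar's end and touches nothing, so I close now.

```bash
python3 -m handwheel '[[0,0,0,0,0,0],[0,0,0,0,0,0],[0,0,0,0,0,0],[0,0,0,0,0,0],[0,0,0,0,0,0],[0,0,0,0,0,0],[0,0,0,0,0,0],[0,0,0,0,0,0],[0,0,0,0,0,0]]' 1; python3 - <<'E'
import numpy as np
for a in (.2,.4,.6,.8,.95,1.047,1.06): print(a,"x",round(.2*(1-np.cos(a))/.2,3),"z",round(-np.sin(a),3))
E
```

```text
time: 16.12
tool_pos: [0.5248, 0.0768, 0.1146]
ee_rot: [3.14, -0.0, 0.2]
wrist_force: [0.5, -3.9, 0.8]
width: 0.0436
finger_force: 30.0
0.2 x 0.02 z -0.199
0.4 x 0.079 z -0.389
0.6 x 0.175 z -0.565
0.8 x 0.303 z -0.717
0.95 x 0.418 z -0.813
1.047 x 0.5 z -0.866
1.06 x 0.511 z -0.872
```

```bash
python3 -m handwheel '[[0.001,0,-0.05,0,0,0],[0.005,0,-0.1,0,0,0],[0.011,0,-0.149,0,0,0],[0.02,0,-0.199,0,0,0],[0.031,0,-0.247,0,0,0],[0.045,0,-0.296,0,0,0],[0.061,0,-0.343,0,0,0],[0.079,0,-0.389,0,0,0],[0.079,0,-0.389,0,0,0],[0.079,0,-0.389,0,0,0]]'
```

```text
time: 16.95
tool_pos: [0.5402, 0.0802, 0.1927]
ee_rot: [3.141, -0.0, 0.199]
wrist_force: [1.7, -5.2, -1.4]
width: 0.0437
finger_force: 30.0
```

```bash
python3 -m handwheel '[[0.043,0,-0.09,0,0,0],[0.096,0,-0.176,0,0,0],[0.156,0,-0.255,0,0,0],[0.224,0,-0.328,0,0,0],[0.299,0,-0.394,0,0,0],[0.345,0,-0.43,0,0,0],[0.381,0,-0.452,0,0,0],[0.421,0,-0.477,0,0,0],[0.421,0,-0.477,0,0,0],[0.421,0,-0.477,0,0,0]]'
python3 - <<'E'
from h import *
s=viewer.snapshot("scene");t=viewer.snapshot("top")
cv2.imwrite("pics/a7.png",np.hstack([cv2.resize(t[80:240,100:340][...,::-1],(450,300)),cv2.resize(s[120:300,130:340][...,::-1],(350,300))]))
E
```

```text
time: 17.78
tool_pos: [0.6218, 0.0976, 0.2871]
ee_rot: [-3.141, 0.002, 0.2]
wrist_force: [-1.4, -3.2, -1.1]
width: 0.0437
finger_force: 30.0
```

View pics/a7.png

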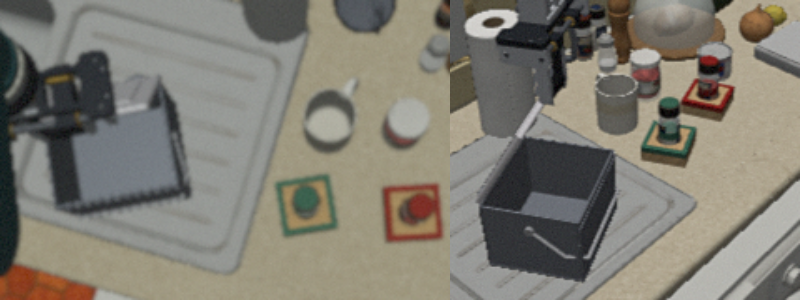

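The lid stands open at about 60°, held at the bar at about (545,80) in the scene crop. Both jars are upright in their own holders, and the mug and jam jar have not moved.

```bash
python3 -m handwheel '[[0,0,0,0,0,0],[0,0,0,0,0,0],[0,0,0,0,0,0],[0,0,0,0,0,0],[0,0,0,0,0,0],[0,0,0,0,0,0]]'
python3 -c "
from bench import robot
print(robot.close_job())"
```

```text
time: 18.38
tool_pos: [0.6223, 0.0977, 0.2874]
ee_rot: [-3.141, 0.001, 0.2]
wrist_force: [-0.7, -1.2, -3.0]
width: 0.0441
finger_force: 30.0
the job is handed in; nothing more can be done
None
```

I handed the job in at 18.4 s with both jars standing in the holders of their own colour and the fingers still holding the caddy lid at about 60 degrees; the hand-in gave no verdict back.

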